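# Free the charging rest and put the field handset on charge

## Task

A battery pack has been left lying on the sloped charging rest. Clear it away by laying it in the open parts tray, then lay the field handset on the rest: screen up, antenna end uppermost, lying flat on the slope between the two side guides with its foot right down against the lip. Leave the mug and the optical level where they are.

Things in the scene. Friction and masses are not known exactly. Their poses are not given: they have to be found in the camera images.
- rest_face: Bare sloped aluminium plate of the fixed charging rest, 198 x 110 mm, rising away from the robot at 30 degrees. Origin: on the plate's upper surface at the inner face of the lip, midway across, 35 mm above the bench. x points up the slope, y level across the plate, z square off the plate (up and towards the robot). The plate spans x -8 to +190 mm.
- rest_lip (a point): Middle of the top edge of the lip across the plate's low end; same axes as the plate. The lip is 14 mm high off the plate and 8 mm thick. Two side guides, 12 mm high, run from the lip only 25 mm up the slope, 80 mm apart between inner faces and centred; above them the plate is bare.
- battery_mid (a point): Centre of the battery pack, a plain grey block 100 x 46 x 32 mm (along its x, y, z), with one black band round it. 0.15 to 0.3 kg. It starts lying on the charging rest with one end against the lip, its length (x) up the slope, its centre 16 mm off the plate, up to 12 mm off the plate's middle line.
- handset_mid (a point): Centre of the field handset's housing, a black block 170 x 62 x 34 mm (along its x, y, z) with screen and keys on its top (+z) face; a rubber antenna stub 16 mm thick and 26 mm long sticks out of the +x (head) end, 18 mm to +y. 0.3 to 0.5 kg. It starts lying flat on the bench, screen up, centre 17 mm above the bench, to the left or right of the rest.
- handset_foot (a point): Centre of the handset's foot end face (the end without the antenna, with the keys near it), 85 mm from the housing's centre along -x; same axes as the handset.
- tray: Open white plastic parts tray fixed on the bench on the other side of the rest from the handset, 220 x 170 mm outside (x, y), 30 mm high, walls and floor 5 mm thick. Origin: centre of its underside, on the bench.
- mug_mid (a point): Centre of a white mug, 80 mm across and 90 mm high (bystander).
- level_mid (a point): An optical level: grey body with a black telescope 150 mm long on a round foot, about 102 mm high in all (bystander); the point lies 50 mm above the bench on its foot's axis.
There are look-alikes about, which are no part of the job. Of the things that look like the part that bears handset_mid, the larger one is meant.

How it is judged (in metres and radians):
On the way:
1. the battery pack lies in the parts tray, let go (x of battery_mid in the frame of tray between -0.095 and 0.095 m and y of battery_mid in the frame of tray between -0.072 and 0.072 m and height (world z) of battery_mid below 0.04 m and linear speed of battery below 0.02 m/s and contact force between the fingers and battery below 0.1 N), for 0.2 s.
At the end, for the whole second after the job is handed in: Battery at rest in the tray, centre inside its walls and under 40 mm above the bench. Handset at rest on the rest, screen and antenna end up: foot within 6 mm of the lip, centre within 12 mm of the middle line and 12-23 mm off the plate, turned under 0.12 rad, flat within 0.1 rad (x of battery_mid in the frame of tray between -0.095 and 0.095 m and y of battery_mid in the frame of tray between -0.072 and 0.072 m and height (world z) of battery_mid below 0.04 m and linear speed of each of battery, handset below 0.02 m/s and x of handset_foot in the frame of rest_face below 0.006 m and y of handset_mid in the frame of rest_face between -0.012 and 0.012 m and z of handset_mid in the frame of rest_face between 0.012 and 0.023 m and angle between the x axis of handset_mid and the x axis of rest_face, either way round below 0.12 rad and angle between the z axis of handset_mid and the z axis of rest_face, either way round below 0.1 rad and angle between handset_mid's own z axis and vertical below 0.9 rad); the robot touches nothing.
It fails at once if the mug is moved more than 30 mm (distance of mug_mid from where it was at the start of the episode above 0.03 m).
It fails at once if the optical level is moved more than 30 mm (distance of level_mid from where it was at the start of the episode above 0.03 m).
It also fails if it takes over 51 s, if anything falls off the work surface, if the arm or the gripper's body presses on something with over 40 N, if the wrist force passes 120 N, or if a joint passes its speed limit or range.

## Robot

A 6-joint arm with a two-finger parallel gripper is mounted at the origin on the work surface. World frame = base frame: x ahead of the robot, y to its left, z up, the work surface at z = 0. Lengths are in mm, angles in rad, forces in N, time in s.
With the tool pointing down it reaches from about 350 to 925 mm from the base axis. Payload 6.4 kg.
Tool frame: the origin (TCP) lies between the finger pads; the fingertips stand 22 mm ahead of it and the grasp point (between the pads) lies 3 mm ahead of it; z points along the fingers, y is the line along which they close (so a half turn about z gives the same grasp; the last joint's range is limited). The gripper opens to 94 mm and grips with 3 to 60 N. Pads are 16 mm wide; open, the fingers measure 119 mm over their backs; the gripper's body (75 mm by 177 mm) begins 78 mm behind the grasp point.
Start: joints at [-1.374, 0.245, 1.558, -0, 1.339, -0.174], TCP at [235.54, -605.834, 227.455] pointing down, gripper open.
Joint ranges: [-3.13, 3.13], [-1.02, 2.26], [0.13, 2.54], [-0.95, 4.09], [0.21, 2.88], [-2.74, 2.74]. Speed limits (rad/s): [2.57, 2.57, 3.14, 3.14, 3.14, 3.14].

## Interface

Orientations are given as a rotation vector (axis times angle).
In Python, from workcell import arm, camera gives the robot as it stands.
- The arm moves only by the tool jog_arm, never from a script. Its argument "deltas" is a list of rows, each a list of 7 numbers: the shift along the world's x, y, z in mm, then the turn, a rotation vector about the world's x, y, z in units of 6 degrees (1.0 is 6 degrees), then the finger opening in mm, from 0 to 94. A call has 1 to 20 rows; each row shifts and turns the commanded pose from where the row before left it; what a row does not reach is not made up. A row lasts 1/12 s, in which the tool goes at most 41.7 mm and 7.16 degrees, less where a joint would pass 70% of its speed; a pose out of reach is approached as far as the arm can. A call is refused whole if a number of a shift passes 41.7 or a number of a turn 1, either way. A call with a gripper value outside its range is refused whole. The fingers move at their own pace and stop on an object; "force" is the grip in N (left out, the last holds). Time passes only in rows, so rows that do not move let the fingers close. It gives the time, the measured TCP pose, the force, the opening and the grip force at its end, in the units of the state.
- arm.get_state(): the state, without advancing time (a new reading comes with each control period).
- camera(name): name is "side" or "top" or "wrist"; returns a dict with "img" (400x640x3 uint8, red, green, blue), "fovy" (degrees; the focal length in pixels is half the picture's height over the tangent of half this angle, whatever the lens; pixels are square), "cx", "cy" (the principal point, pixels), "position" and "attitude" of the camera in the world. Camera axes: x right, y down, z forward; pixel columns grow to the right and rows downward; lengths in mm; the calibration is good to about 2 mm. The wrist camera is an equidistant fisheye: a pixel r from the principal point sees the ray r / f radians off the axis. A picture is of the moment at which its call begins. There is no depth.
- arm.hand_in(): hands the job in; it is judged then, once.
The state is a dict: "time_s": time; "qpos": joint angles; "qd": joint speeds; "tau": joint torques, N m; "position": TCP position; "tcp_rot": TCP orientation; "contact_force": force on the tool from outside, world axes, zero at the start; "torque": the same for the moment, N m; "gripper_width": finger opening in mm; "finger_force": force on a finger pad.
Only numpy, scipy, OpenCV 4.12 (cv2) and the standard library are available. Lean on these libraries where they do the work, as an engineer would, in place of code of your own. Each camera call takes 0.05 s, during which the arm holds its last target. There are 200 camera calls.

## Working session

There is one attempt and no reset: what is moved stays moved. The work goes in short steps, Python scripts to look and compute and a tool call to move; the robot and the scene stay as the last step left them, time stands still between calls to the robot, and variables do not carry over. Pictures are saved under pics/ and viewed, at most 10 in all, crops included, and the job is handed in when it is done.

Besides the shell and the picture viewer there is one more tool, called after ">>>" as name([rows], argument=value, ...), one row to a line, values as JSON. jog_arm: Moves the arm, as the interface text tells. Its arguments: {"type":"object","properties":{"deltas":{"type":"array"},"force":{"type":"number"}},"required":["deltas"]}

```bash
mkdir -p pics; ls; cat > h.py <<'E'
import numpy as np, cv2
from workcell import arm, camera
from scipy.spatial.transform import Rotation as R
def shot(n,tag):
    c=camera(n); cv2.imwrite(f'pics/{tag}.png',c['img'][:,:,::-1]); np.save(f'pics/{tag}.npy',{k:v for k,v in c.items() if k!='img'},allow_pickle=True); return c
def Rm(a):
    a=np.array(a,float); return a if a.shape==(3,3) else R.from_rotvec(a).as_matrix()
def ray(c,u,v,fish=False):
    f=200/np.tan(np.radians(c['fovy'])/2); x,y=u-c['cx'],v-c['cy']
    if fish:
        r=np.hypot(x,y); t=r/f; d=np.array([x/r*np.sin(t),y/r*np.sin(t),np.cos(t)])
    else: d=np.array([x,y,f])/f
    return Rm(c['attitude'])@(d/np.linalg.norm(d))
def onz(c,u,v,z,fish=False):
    d=ray(c,u,v,fish); p=np.array(c['position']); return p+d*(z-p[2])/d[2]
def load(tag): return np.load(f'pics/{tag}.npy',allow_pickle=True).item()
E
python3 - <<'E'
from h import *
for n in ['top','side','wrist']:
    c=shot(n,n+'0'); print(n,c['fovy'],c['cx'],c['cy'],c['position'],c['attitude'])
print(arm.get_state())
E
```

```text
pics
top 57.68440225927045 313.8637044853109 204.97409054239807 [ 391.378995    106.36634561 1034.24700917] [-2.19551335  2.14614106 -0.13725496]
side 54.027451853078766 318.0202691809681 200.06497189847406 [ 75.49991081 839.78475308 905.94432553] [-0.73400007  2.61779278 -1.09994444]
wrist 65.70646984690485 321.82397481469445 199.61193621241543 [ 299.97479641 -580.85208087  383.25311585] [ 2.42442462 -1.65850164 -0.20141135]
{'time_s': 0.15, 'qpos': array([-1.37410601e+00,  2.45637089e-01,  1.55866981e+00,  4.72856326e-05,
        1.33871506e+00, -1.74079386e-01]), 'qd': array([-0.00055084, -0.00072963, -0.00418294,  0.00221561, -0.0010334 ,
        0.00062926]), 'tau': array([ 9.98985452e-04, -4.16264999e+01, -3.14982426e+01,  6.85438933e-02,
        3.16289999e-02, -8.08504274e-05]), 'position': array([ 235.46543656, -605.41777703,  226.64358222]), 'tcp_rot': array([-3.08636060e+00, -5.78793088e-01, -4.68646969e-05]), 'contact_force': array([ 0.38075346,  0.06816695, -0.79001708]), 'torque': array([-0.00192166, -0.01879098, -0.0522844 ]), 'finger_force': 0.0, 'gripper_width': 94.25574094125253}
```

View pics/top0.png

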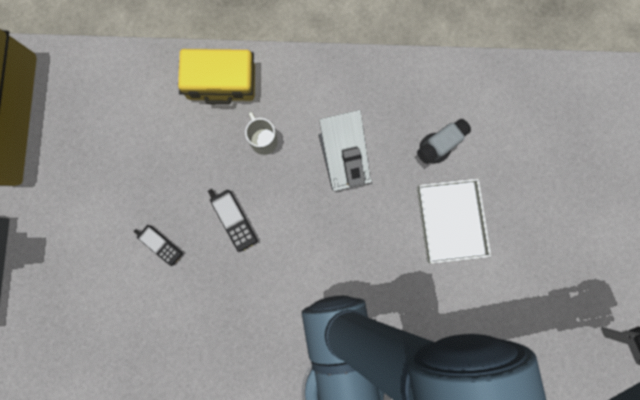

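View pics/side0.png

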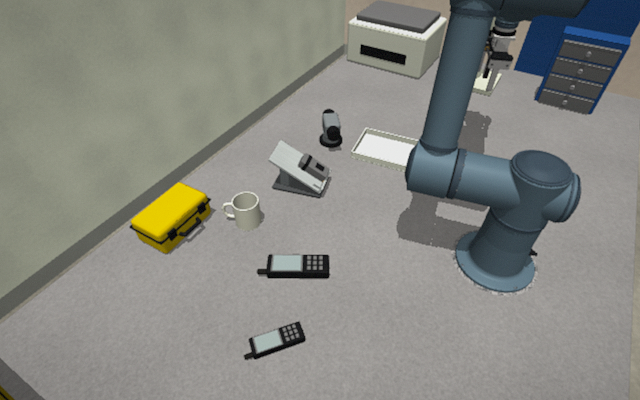

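The top view shows the large handset at about (234,220), the rest at about (345,152) with the battery on it, the tray at (455,222), the mug at (260,133) and the level at (440,143). The side view agrees. I'll enlarge for exact corners.

```bash
python3 - <<'E'
import cv2,numpy as np
t=cv2.imread('pics/top0.png'); s=cv2.imread('pics/side0.png')
def crop(im,x,y,w,h,k):
    o=cv2.resize(im[y:y+h,x:x+w],None,fx=k,fy=k,interpolation=cv2.INTER_CUBIC)
    for i in range(0,w,10):
        cv2.line(o,(i*k,0),(i*k,6),(0,0,255),1); cv2.putText(o,str(x+i),(i*k,16),0,.35,(0,0,255),1) if i%20==0 else 0
    for i in range(0,h,10):
        cv2.line(o,(0,i*k),(6,i*k),(0,0,255),1); cv2.putText(o,str(y+i),(8,i*k+4),0,.35,(0,0,255),1) if i%20==0 else 0
    return o
a=crop(t,310,105,66,96,6);b=crop(t,200,180,66,80,6)
o=np.zeros((576,800,3),np.uint8);o[:,:396]=a;o[:480,400:796]=b
cv2.imwrite('pics/c1.png',o)
a=crop(s,262,134,72,68,7);b=crop(t,410,170,90,100,3)
o=np.zeros((476,800,3),np.uint8);o[:,:504]=a;o[:300,510:780]=b
cv2.imwrite('pics/c2.png',o)
E
```

```text
(no output)
```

View pics/c1.png

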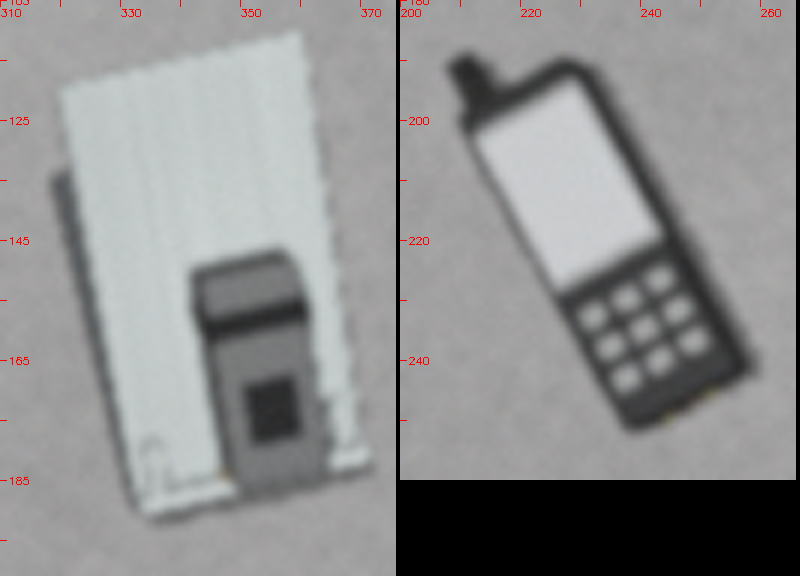

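View pics/c2.png

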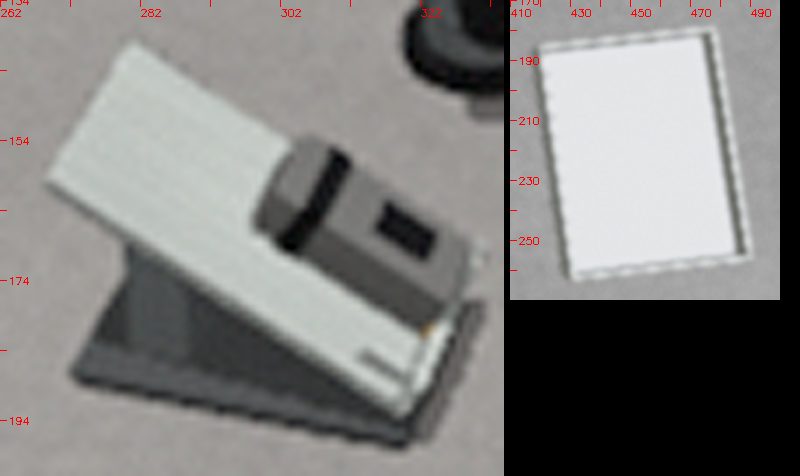

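The crops give these corners in the top view:
- **Plate, high end:** (320,119) and (360,110).
- **Handset:** left edge (211,200) to (238,250), foot right (258,241).
- **Tray rim:** (420,185), (478,180), (489,255), (431,263).

Next I fit the known geometry and overlay it.

```bash
cat > fit.py <<'E'
from h import *
from scipy.optimize import least_squares
def proj(c,P):
    f=200/np.tan(np.radians(c['fovy'])/2); q=(np.atleast_2d(P)-c['position'])@Rm(c['attitude'])
    return np.c_[c['cx']+f*q[:,0]/q[:,2],c['cy']+f*q[:,1]/q[:,2]]
def pose(x,y,z,yaw,tilt=0): # tilt raises +x
    return R.from_euler('zy',[yaw,-tilt]).as_matrix(),np.array([x,y,z])
def W(T,P): return np.atleast_2d(P)@T[0].T+T[1]
T,S=load('top0'),load('side0')
E
cat > f1.py <<'E'
from fit import *
t=np.radians(30)
def rest(p):
    return pose(p[0],p[1],35,p[2],t)
def r(p):
    H=[[190,55,0],[190,-55,0]]; L=[[-8,55,14],[-8,-55,14]]
    return np.r_[proj(T,W(rest(p),H))-[[320,119.3],[360,110.5]],proj(S,W(rest(p),H))-[[269,160],[281,140.3]],
      (proj(T,W(rest(p),L))-[[333,190.5],[371,182]])*.5].ravel()
s=least_squares(r,[550,50,.1]); rp=s.x; print('rest',rp,np.degrees(rp[2]),s.fun.round(1))
def rh(p):
    Q=pose(p[0],p[1],0,p[2]); return np.r_[proj(T,W(Q,[[-85,31,34],[85,31,34],[-85,-31,34]]))-[[238.5,251],[211,201],[257,241.5]],].ravel()
s=least_squares(rh,[400,250,.5]); hp=s.x; print('handset',hp,np.degrees(hp[2]),s.fun.round(1))
def rt(p):
    Q=pose(p[0],p[1],0,p[2]); return (proj(T,W(Q,[[a*p[3],b*p[4],30] for a,b in [(1,1),(1,-1),(-1,-1),(-1,1)]]))-[[420,185.5],[478,180],[489.5,256],[431.5,263]]).ravel()
best=min((least_squares(rt,[400,-150,.1,a,b]) for a,b in [(110,85),(85,110)]),key=lambda q:q.cost)
print('tray',best.x,best.fun.round(1))
def rb(p):
    B=[[100,p[0]-23,32],[0,p[0]-23,32],[100,p[0]+23,32]]
    return (proj(T,W(rest(rp),B))-[[358.5,146.5],[365,184],[341.5,150]]).ravel()
s=least_squares(rb,[0]);print('batt y',s.x,s.fun.round(1)); yb=s.x[0]
Q=rest(rp); print('battery world',W(Q,[50,yb,16]))
# overlay
it,is_=[cv2.imread(f'pics/{n}0.png') for n in('top','side')]
k=5
def box(Qp,x,y,z): 
    C=[[a,b,c] for a in x for b in y for c in z]; w=W(Qp,C)
    return [(w[i],w[j]) for i in range(8) for j in range(i) if sum(np.array(C[i])!=np.array(C[j]))==1]
E_=box(Q,(0,100),(yb-23,yb+23),(0,32))+box(Q,(-8,190),(-55,55),(0,0.001))
E_+=box(pose(hp[0],hp[1],0,hp[2]),(-85,85),(-31,31),(0,34))
def ov(im,c,x,y,w,h,k):
    o=cv2.resize(im[y:y+h,x:x+w],None,fx=k,fy=k,interpolation=cv2.INTER_CUBIC)
    for a,b in E_:
        u=((proj(c,[a,b])-[x,y]+.5)*k).astype(int); cv2.line(o,tuple(map(int,u[0])),tuple(map(int,u[1])),(0,0,255),1)
    return o
o=np.zeros((600,800,3),np.uint8)
for im,px,py in [(ov(it,T,312,105,62,90,4),0,0),(ov(it,T,200,180,66,80,4),255,0),(ov(is_,S,262,134,72,68,4),0,365) ,(ov(is_,S,250,245,84,40,6),290,350)]:
    h,w=im.shape[:2];h=min(h,600-py); w=min(w,800-px); o[py:py+h,px:px+w]=im[:h,:w]
cv2.imwrite('pics/ov1.png',o)
E
python3 f1.py
```

```text
rest [ 5.69158151e+02 -1.10424775e+01  2.30870574e-01] 13.227909521962047 [-1.2 -0.1  0.7 -0.1 -0.7  1.   0.8 -1.6 -0.   0.1  0.6  0.5]
handset [456.36901843 311.69139779   0.53431101] 30.61376564473473 [-0.   1.9 -1.5 -2.2  1.6  0.2]
tray [ 4.69235100e+02 -3.00844849e+02  1.28997863e-01  1.07674075e+02
  8.21698219e+01] [ 0.3  0.3 -0.3 -0.2  0.3  0.3 -0.3 -0.3]
batt y [-10.48302793] [ 0.7  2.2 -0.1  0.2  0.3  2.3]
battery world [[605.38793698  -9.80611081  74.39248521]]
```

View pics/ov1.png

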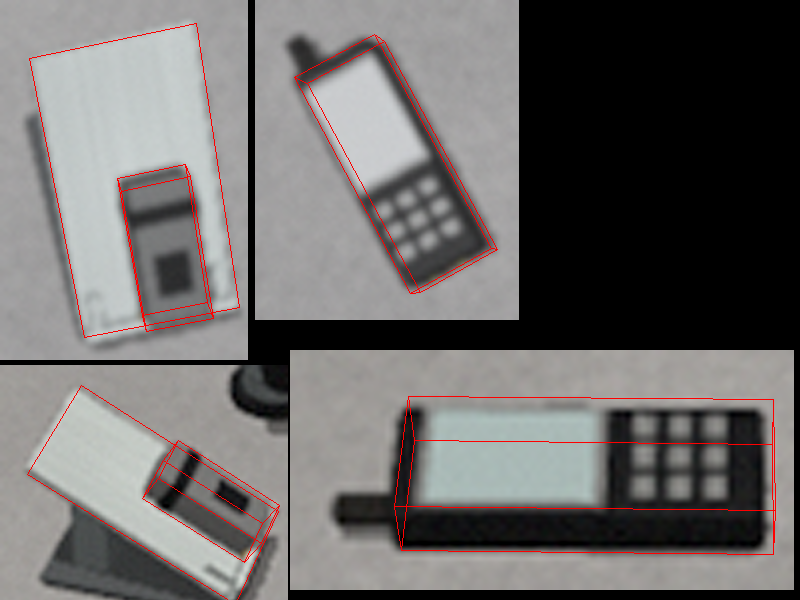

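The overlay matches the rest, battery and handset to within about 2–4 mm. I'll refine the handset from near. Now I plan the approach.

```bash
cat > plan.py <<'E'
from fit import *
REST=[569.2,-11.0,0.2309]; YB=-10.5; HS=[456.4,311.7,.5343]; TR=[469.2,-300.8,.129]
Q=pose(REST[0],REST[1],35,REST[2],np.pi/6)
def flip(Rb): # tool: z=-zb, y=-yb, x=xb
    return Rb@np.diag([1,-1,-1])
def onrest(x,y,h): return W(Q,[x,y,h])[0],flip(Q[0])
def flat(p,x,y,h):
    P=pose(p[0],p[1],0,p[2]); return W(P,[x,y,h])[0],flip(P[0])
def go(*targets):
    s=arm.get_state(); p=s['position'];r=R.from_rotvec(s['tcp_rot'])
    print('t',round(s['time_s'],2),'p',p.round(1),'w',round(s['gripper_width'],1),'q',s['qpos'].round(2))
    for t in targets:
        d=t[0]-p; w=np.degrees((R.from_matrix(t[1])*r.inv()).as_rotvec())/6
        n=int(np.ceil(max(np.linalg.norm(d)/35,np.linalg.norm(w)/.9,1)))
        print('->',t[0].round(1),'d',d.round(1),'w',w.round(2),'n',n,'per',(d/n).round(1),(w/n).round(3)); p,r=t[0],R.from_matrix(t[1])
E
python3 -c "
from plan import *
go(onrest(54,YB,130),onrest(54,YB,26))"
```

```text
t 0.15 p [ 235.5 -605.4  226.6] w 94.3 q [-1.37  0.25  1.56  0.    1.34 -0.17]
-> [551.8  -8.9 175.1] d [316.3 596.6 -51.6] w [ 0.34 -4.99 -1.31] n 20 per [15.8 29.8 -2.6] [ 0.017 -0.25  -0.065]
-> [603.8  -8.9  85. ] d [ 52.    0.  -90.1] w [0. 0. 0.] n 3 per [ 17.3   0.  -30. ] [0. 0. 0.]
```

>>> jog_arm([
  [15.8,29.8,0,0.017,-0.25,-0.065,94],
  [15.8,29.8,0,0.017,-0.25,-0.065,94],
  [15.8,29.8,0,0.017,-0.25,-0.065,94],
  [15.8,29.8,0,0.017,-0.25,-0.065,94],
  [15.8,29.8,0,0.017,-0.25,-0.065,94],
  [15.8,29.8,0,0.017,-0.25,-0.065,94],
  [15.8,29.8,0,0.017,-0.25,-0.065,94],
  [15.8,29.8,0,0.017,-0.25,-0.065,94],
  [15.8,29.8,0,0.017,-0.25,-0.065,94],
  [15.8,29.8,0,0.017,-0.25,-0.065,94],
  [15.8,29.8,0,0.017,-0.25,-0.065,94],
  [15.8,29.8,0,0.017,-0.25,-0.065,94],
  [15.8,29.8,0,0.017,-0.25,-0.065,94],
  [15.8,29.8,0,0.017,-0.25,-0.065,94],
  [15.8,29.8,0,0.017,-0.25,-0.065,94],
  [15.8,29.8,0,0.017,-0.25,-0.065,94],
  [15.8,29.8,-12,0.017,-0.25,-0.065,94],
  [15.8,29.8,-13,0.017,-0.25,-0.065,94],
  [15.8,29.8,-13,0.017,-0.25,-0.065,94],
  [15.8,29.8,-13,0.017,-0.25,-0.065,94],
])

```text
time_s: 1.82
position: [551.9, -8.1, 176.1]
tcp_rot: [2.956, 0.344, 0.796]
contact_force: [1.0, -1.5, -0.5]
gripper_width: 94.0
finger_force: 0.0
```

```bash
python3 -c "
from plan import *
c=shot('wrist','w1')
go(onrest(54,YB,130),onrest(54,YB,26))
# predicted fisheye pixels of battery top corners and plate corners
f=200/np.tan(np.radians(c['fovy'])/2)
im=cv2.imread('pics/w1.png')
def fp(P):
    q=(np.atleast_2d(P)-c['position'])@Rm(c['attitude']);r=np.hypot(q[:,0],q[:,1]);t=np.arctan2(r,q[:,2])
    return np.c_[c['cx']+f*t*q[:,0]/r,c['cy']+f*t*q[:,1]/r]
for P,col in [([[0,YB-23,32],[100,YB-23,32],[100,YB+23,32],[0,YB+23,32]],(0,0,255)),([[-8,-55,0],[190,-55,0],[190,55,0],[-8,55,0]],(0,200,0))]:
    u=fp(W(Q,P)); print(u.round(0).tolist()); cv2.polylines(im,[u.astype(int)],True,col,1)
cv2.imwrite('pics/w1o.png',im)"
```

```text
t 1.87 p [550.6  -3.4 172.1] w 94.0 q [-0.28 -0.21  2.19  0.23  0.67  0.91]
-> [551.8  -8.9 175.1] d [ 1.2 -5.5  2.9] w [-0.02 -0.02 -0.04] n 1 per [ 1.2 -5.5  2.9] [-0.024 -0.025 -0.044]
-> [603.8  -8.9  85. ] d [ 52.    0.  -90.1] w [0. 0. 0.] n 3 per [ 17.3   0.  -30. ] [0. 0. 0.]
[[347.0, 265.0], [350.0, 154.0], [294.0, 154.0], [297.0, 265.0]]
[[365.0, 258.0], [370.0, 57.0], [252.0, 58.0], [258.0, 258.0]]
```

View pics/w1o.png

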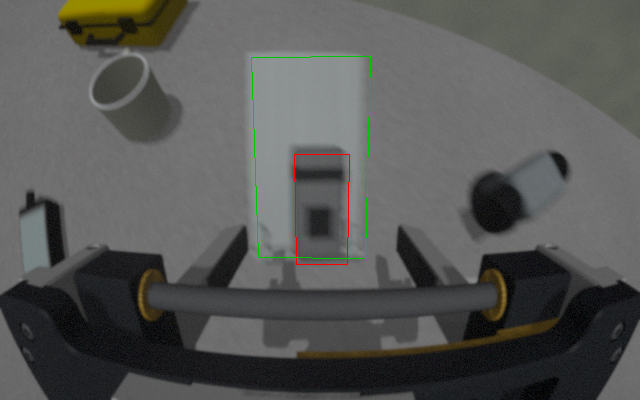

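The wrist view confirms the battery at about x 295–345, y 147–262, aligned with the prediction. The small common shift is settling motion. Now I descend and grip.

>>> jog_arm([
  [0,0,0,0,0,0,94],
  [0,0,0,0,0,0,94],
  [0,0,0,0,0,0,94],
  [13,0.2,-22.5,0,0,0,94],
  [13,0.2,-22.5,0,0,0,94],
  [13,0.2,-22.5,0,0,0,94],
  [6.5,0.2,-11.5,0,0,0,94],
  [6.5,0.2,-11.5,0,0,0,94],
  [0,0,0,0,0,0,94],
  [0,0,0,0,0,0,94],
  [0,0,0,0,0,0,94],
  [0,0,0,0,0,0,30],
  [0,0,0,0,0,0,30],
  [0,0,0,0,0,0,30],
  [0,0,0,0,0,0,30],
  [0,0,0,0,0,0,30],
  [0,0,0,0,0,0,30],
], force=25)

```text
time_s: 3.28
position: [603.6, -8.8, 86.0]
tcp_rot: [2.957, 0.344, 0.794]
contact_force: [0.1, 0.4, -0.4]
gripper_width: 57.4
finger_force: 0.0
```

```bash
python3 -c "
from plan import *
go(onrest(54,YB,26))
go((flat(TR,0,0,220)), (flat(TR,0,0,34)))
print(arm.get_state()['finger_force'])"
```

```text
t 3.28 p [603.6  -8.8  86. ] w 57.4 q [-0.26  0.08  2.1   0.29  0.46  0.85]
-> [603.8  -8.9  85. ] d [ 0.2 -0.1 -1. ] w [ 0.01  0.01 -0.  ] n 1 per [ 0.2 -0.1 -1. ] [ 0.012  0.009 -0.003]
t 3.28 p [603.6  -8.8  86. ] w 57.4 q [-0.26  0.08  2.1   0.29  0.46  0.85]
-> [ 469.2 -300.8  220. ] d [-134.4 -292.   134. ] w [ 0.27  5.   -0.96] n 10 per [-13.4 -29.2  13.4] [ 0.027  0.5   -0.096]
-> [ 469.2 -300.8   34. ] d [   0.    0. -186.] w [0. 0. 0.] n 6 per [  0.   0. -31.] [0. 0. 0.]
0.0
```

>>> jog_arm([
  [0,0,0,0,0,0,30],
  [0,0,0,0,0,0,30],
  [0,0,0,0,0,0,30],
  [0,0,0,0,0,0,30],
  [-4,-1,8,0,0,0,30],
  [-12,-3,22,0,0,0,30],
  [-12,-3,22,0,0,0,30],
  [-12,-3,22,0,0,0,30],
  [-12,-3,22,0,0,0,30],
  [0,0,0,0,0,0,30],
])

```text
time_s: 4.12
position: [552.4, -22.6, 186.3]
tcp_rot: [2.951, 0.343, 0.802]
contact_force: [0.4, 0.1, -1.1]
gripper_width: 47.3
finger_force: 24.4
```

```bash
python3 -c "
from plan import *
go((flat(TR,0,0,200)), (flat(TR,0,0,34)))
print(arm.get_state()['finger_force'])"
```

```text
t 4.12 p [552.4 -22.6 186.3] w 47.3 q [-0.32 -0.23  2.18  0.25  0.69  0.87]
-> [ 469.2 -300.8  200. ] d [ -83.2 -278.2   13.7] w [ 0.29  5.07 -0.96] n 9 per [ -9.2 -30.9   1.5] [ 0.033  0.563 -0.106]
-> [ 469.2 -300.8   34. ] d [   0.    0. -166.] w [0. 0. 0.] n 5 per [  0.    0.  -33.2] [0. 0. 0.]
24.403868482913822
```

>>> jog_arm([
  [-6.9,-23.2,1.2,0.024,0.42,-0.08,30],
  [-6.9,-23.2,1.2,0.024,0.42,-0.08,30],
  [-6.9,-23.2,1.2,0.024,0.42,-0.08,30],
  [-6.9,-23.2,1.2,0.024,0.42,-0.08,30],
  [-6.9,-23.2,1.2,0.024,0.42,-0.08,30],
  [-6.9,-23.2,1.2,0.024,0.42,-0.08,30],
  [-6.9,-23.2,1.2,0.024,0.42,-0.08,30],
  [-6.9,-23.2,1.2,0.024,0.42,-0.08,30],
  [-6.9,-23.2,1.2,0.024,0.42,-0.08,30],
  [-6.9,-23.2,1.2,0.024,0.42,-0.08,30],
  [-6.9,-23.2,1.2,0.024,0.42,-0.08,30],
  [-6.9,-23.2,1.2,0.024,0.42,-0.08,30],
  [0,0,0,0,0,0,30],
  [0,0,0,0,0,0,30],
  [0,0,-33,0,0,0,30],
  [0,0,-33,0,0,0,30],
  [0,0,-33,0,0,0,30],
  [0,0,-25,0,0,0,30],
  [0,0,-15,0,0,0,30],
  [0,0,0,0,0,0,30],
])

```text
time_s: 5.78
position: [466.2, -296.4, 52.2]
tcp_rot: [-3.125, -0.202, 0.015]
contact_force: [0.3, -0.2, -2.2]
gripper_width: 47.8
finger_force: 24.4
```

```bash
python3 -c "
from plan import *
go(flat(TR,0,0,33))
s=arm.get_state();print(s['finger_force'],s['contact_force'])"
```

```text
t 5.78 p [ 466.2 -296.4   52.2] w 47.8 q [-0.77  0.26  1.9  -0.    1.    0.67]
-> [ 469.2 -300.8   33. ] d [  3.   -4.4 -19.2] w [-0.09 -0.1  -0.  ] n 1 per [  3.   -4.4 -19.2] [-0.088 -0.097 -0.001]
24.394061223138124 [ 0.31438539 -0.20982906 -2.22781708]
```

>>> jog_arm([
  [3,-4,-10,-0.09,-0.1,0,30],
  [0,0,-9,0,0,0,30],
  [0,0,0,0,0,0,30],
  [0,0,0,0,0,0,30],
  [0,0,0,0,0,0,94],
  [0,0,0,0,0,0,94],
  [0,0,0,0,0,0,94],
  [0,0,0,0,0,0,94],
  [0,0,0,0,0,0,94],
  [0,0,0,0,0,0,94],
  [0,0,20,0,0,0,94],
  [0,0,30,0,0,0,94],
  [0,0,40,0,0,0,94],
  [0,0,40,0,0,0,94],
  [0,0,40,0,0,0,94],
])

```text
time_s: 7.03
position: [471.4, -303.9, 210.0]
tcp_rot: [3.128, 0.2, 0.009]
contact_force: [0.8, -0.4, 0.8]
gripper_width: 94.1
finger_force: 0.0
```

```bash
python3 -c "
from plan import *
go(flat(HS,0,0,200))
c=shot('top','top1')
im=cv2.imread('pics/top1.png')[165:275,405:505]; cv2.imwrite('pics/t1.png',cv2.resize(im,None,fx=3,fy=3))"
```

```text
t 7.03 p [ 471.4 -303.9  210. ] w 94.1 q [-0.77  0.05  1.81 -0.    1.27  0.67]
-> [456.4 311.7 200. ] d [-15.  615.6 -10. ] w [0.05 0.07 3.88] n 18 per [-0.8 34.2 -0.6] [0.003 0.004 0.216]
```

View pics/t1.png

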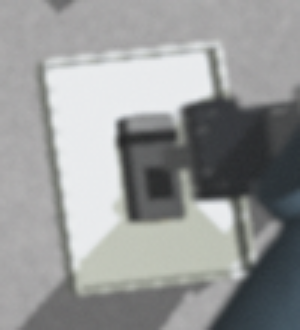

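The battery lies in the tray at about (455,220). Moving to the handset.

>>> jog_arm([
  [-0.8,34.2,0,0,0,0.216,94],
  [-0.8,34.2,0,0,0,0.216,94],
  [-0.8,34.2,0,0,0,0.216,94],
  [-0.8,34.2,0,0,0,0.216,94],
  [-0.8,34.2,0,0,0,0.216,94],
  [-0.8,34.2,0,0,0,0.216,94],
  [-0.8,34.2,0,0,0,0.216,94],
  [-0.8,34.2,0,0,0,0.216,94],
  [-0.8,34.2,0,0,0,0.216,94],
  [-0.8,34.2,0,0,0,0.216,94],
  [-0.8,34.2,0,0,0,0.216,94],
  [-0.8,34.2,0,0,0,0.216,94],
  [-0.8,34.2,0,0,0,0.216,94],
  [-0.8,34.2,0,0,0,0.216,94],
  [-0.8,34.2,0,0,0,0.216,94],
  [-0.8,34.2,0,0,0,0.216,94],
  [-0.8,34.2,0,0,0,0.216,94],
  [-0.8,34.2,0,0,0,0.216,94],
  [0,0,0,0,0,0,94],
  [0,0,0,0,0,0,94],
])

```text
time_s: 8.75
position: [456.9, 312.5, 207.9]
tcp_rot: [3.022, 0.833, 0.011]
contact_force: [-0.3, -1.1, -0.4]
gripper_width: 94.0
finger_force: 0.0
```

>>> jog_arm([
  [0,0,0,0,0,0,94],
  [0,0,0,0,0,0,94],
])

```text
time_s: 8.92
position: [457.4, 310.4, 208.2]
tcp_rot: [3.024, 0.827, 0.011]
contact_force: [-0.7, -0.2, -0.8]
gripper_width: 94.2
finger_force: 0.0
```

```bash
python3 -c "
from plan import *
c=shot('wrist','w2')
go(flat(HS,0,0,200))
f=200/np.tan(np.radians(c['fovy'])/2)
im=cv2.imread('pics/w2.png')
def fp(P):
    q=(np.atleast_2d(P)-c['position'])@Rm(c['attitude']);r=np.hypot(q[:,0],q[:,1]);t=np.arctan2(r,q[:,2])
    return np.c_[c['cx']+f*t*q[:,0]/r,c['cy']+f*t*q[:,1]/r]
P=pose(HS[0],HS[1],0,HS[2])
u=fp(W(P,[[-85,-31,34],[85,-31,34],[85,31,34],[-85,31,34]])); print(u.round(0).tolist()); cv2.polylines(im,[u.astype(int)],True,(0,0,255),1)
cv2.imwrite('pics/w2o.png',im)"
```

```text
t 8.97 p [457.5 310.2 208.2] w 94.1 q [ 0.39  0.03  1.83 -0.01  1.27  1.43]
-> [456.4 311.7 200. ] d [-1.1  1.5 -8.2] w [0.04 0.08 0.01] n 1 per [-1.1  1.5 -8.2] [0.039 0.084 0.009]
[[345.0, 261.0], [348.0, 111.0], [289.0, 112.0], [292.0, 261.0]]
```

View pics/w2o.png

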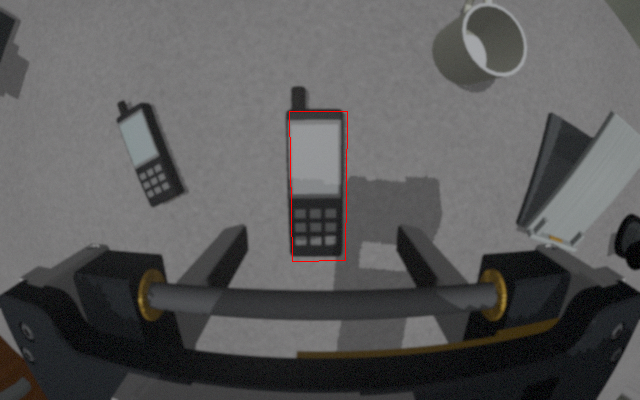

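The handset is at u 288–345, v 109–258, so about 2 px off the prediction. It lies about 3 mm further along its x and 1.5 mm to +y. Correcting, descending and gripping.

>>> jog_arm([
  [0.8,4.3,-32,0.04,0.08,0,94],
  [0,0,-38,0,0,0,94],
  [0,0,-38,0,0,0,94],
  [0,0,-32,0,0,0,94],
  [0,0,-22,0,0,0,94],
  [0,0,-10,0,0,0,94],
  [0,0,-10,0,0,0,94],
  [0,0,0,0,0,0,94],
  [0,0,0,0,0,0,94],
  [0,0,0,0,0,0,50],
  [0,0,0,0,0,0,50],
  [0,0,0,0,0,0,50],
  [0,0,0,0,0,0,50],
  [0,0,0,0,0,0,50],
  [0,0,0,0,0,0,50],
  [0,0,0,0,0,0,50],
  [0,0,0,0,0,0,50],
  [0,0,0,0,0,0,50],
], force=35)

```text
time_s: 10.47
position: [458.2, 316.3, 26.9]
tcp_rot: [-3.029, -0.83, -0.002]
contact_force: [-3.4, 3.2, 5.3]
gripper_width: 61.8
finger_force: 35.0
```

```bash
python3 -c "
from plan import *
go(flat([458.2,314.5,.5343],0,0,26)); print(arm.get_state()['finger_force'])
s=arm.get_state(); up=(s['position']+[0,0,200],R.from_rotvec(s['tcp_rot']).as_matrix())
go(up,onrest(93,0,130),onrest(93,0,36))"
```

```text
t 10.47 p [458.2 316.3  26.9] w 61.8 q [0.4  0.3  1.9  0.   0.94 1.44]
-> [458.2 314.5  26. ] d [ 0.  -1.8 -0.9] w [-0.02  0.01 -0.01] n 1 per [ 0.  -1.8 -0.9] [-0.015  0.006 -0.006]
34.995925426483154
t 10.47 p [458.2 316.3  26.9] w 61.8 q [0.4  0.3  1.9  0.   0.94 1.44]
-> [458.2 316.3 226.9] d [  0.   0. 200.] w [0. 0. 0.] n 6 per [ 0.   0.  33.3] [0. 0. 0.]
-> [582.6  10.3 192.8] d [ 124.4 -306.1  -34.1] w [ 0.75 -4.95 -2.84] n 10 per [ 12.4 -30.6  -3.4] [ 0.075 -0.495 -0.284]
-> [629.6  10.3 111.4] d [ 47.    0.  -81.4] w [0. 0. 0.] n 3 per [ 15.7   0.  -27.1] [0. 0. 0.]
```

>>> jog_arm([
  [0,0,10,0,0,0,50],
  [0,0,30,0,0,0,50],
  [0,0,40,0,0,0,50],
  [0,0,40,0,0,0,50],
  [0,0,40,0,0,0,50],
  [0,0,40,0,0,0,50],
  [0,0,0,0,0,0,50],
  [9.6,-23.5,-2.6,0.058,-0.381,-0.218,50],
  [9.6,-23.5,-2.6,0.058,-0.381,-0.218,50],
  [9.6,-23.5,-2.6,0.058,-0.381,-0.218,50],
  [9.6,-23.5,-2.6,0.058,-0.381,-0.218,50],
  [9.6,-23.5,-2.6,0.058,-0.381,-0.218,50],
  [9.6,-23.5,-2.6,0.058,-0.381,-0.218,50],
  [9.6,-23.5,-2.6,0.058,-0.381,-0.218,50],
  [9.6,-23.5,-2.6,0.058,-0.381,-0.218,50],
  [9.6,-23.5,-2.6,0.058,-0.381,-0.218,50],
  [9.6,-23.5,-2.6,0.058,-0.381,-0.218,50],
  [9.6,-23.5,-2.6,0.058,-0.381,-0.218,50],
  [9.6,-23.5,-2.6,0.058,-0.381,-0.218,50],
  [9.6,-23.5,-2.6,0.058,-0.381,-0.218,50],
])

```text
time_s: 12.13
position: [581.3, 8.8, 189.9]
tcp_rot: [2.959, 0.343, 0.787]
contact_force: [-0.1, 0.8, -5.1]
gripper_width: 61.8
finger_force: 35.0
```

>>> jog_arm([
  [0,0,0,0,0,0,50],
  [0,0,0,0,0,0,50],
  [0,0,0,0,0,0,50],
  [0,0,0,0,0,0,50],
])

```text
time_s: 12.47
position: [582.3, 11.0, 191.8]
tcp_rot: [2.959, 0.346, 0.79]
contact_force: [-1.1, -0.5, -4.0]
gripper_width: 62.0
finger_force: 35.0
```

```bash
python3 -c "
from plan import *
s=arm.get_state(); print(s['finger_force'],s['contact_force'],s['torque'])
go(onrest(93,0,60),onrest(93,0,30))
c=shot('side','side2'); c=shot('wrist','w3')
im=cv2.imread('pics/side2.png')[80:240,200:400]; im2=cv2.imread('pics/w3.png')[0:300,150:500]
o=np.zeros((600,800,3),np.uint8); o[:320,:400]=cv2.resize(im,None,fx=2,fy=2); o[300:600,440:790]=im2
cv2.imwrite('pics/m3.png',o)"
```

```text
34.991605281829834 [-1.06601675 -0.4591813  -3.96826072] [0.02233319 0.60285096 0.01562338]
t 12.47 p [582.3  11.  191.8] w 62.0 q [-0.23 -0.15  2.1   0.18  0.69  1.  ]
-> [617.6  10.3 132.2] d [ 35.3  -0.7 -59.6] w [ 0.   -0.02 -0.02] n 2 per [ 17.7  -0.3 -29.8] [ 0.002 -0.01  -0.008]
-> [632.6  10.3 106.2] d [ 15.   0. -26.] w [0. 0. 0.] n 1 per [ 15.   0. -26.] [0. 0. 0.]
```

View pics/m3.png

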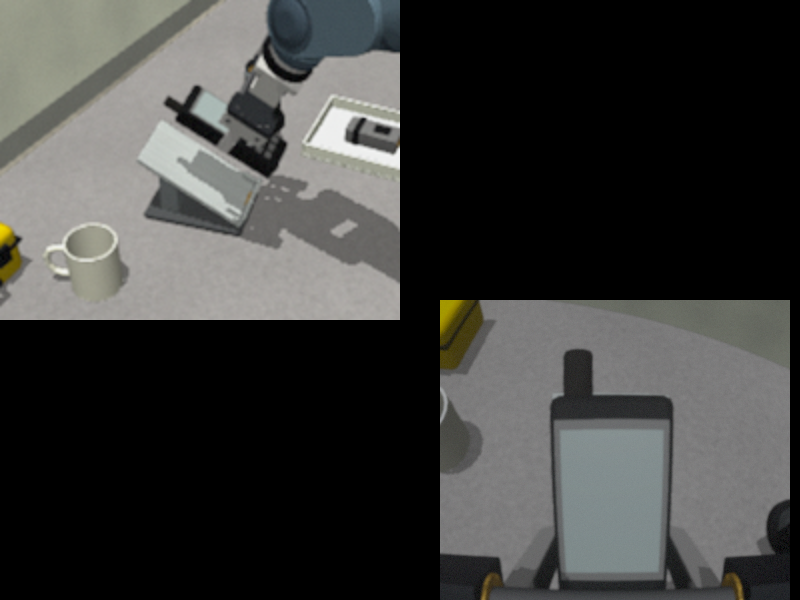

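The handset is held square. In the wrist view its head edge is at v≈97, u 262–382. In the side view it is parallel to the plate. I'll work out where it sits in the grip.

```bash
python3 -c "
from plan import *
s=arm.get_state(); c=load('w3'); Rt=R.from_rotvec(s['tcp_rot']).as_matrix(); p=s['position']
for u,v in [(322,97),(322,98),(262.5,110),(382,110),(264,270),(376,270)]:
    d=Rt.T@ray(c,u,v,True); o=Rt.T@(np.array(c['position'])-p); print(u,v,(o+d*(-7.1-o[2])/d[2]).round(1))
"
```

```text
322 97 [82.2  0.3 -7.1]
322 98 [81.7  0.3 -7.1]
262.5 110 [ 76.5 -28.4  -7.1]
382 110 [76.5 29.2 -7.1]
264 270 [ -7.4 -31.2  -7.1]
376 270 [-7.3 29.6 -7.1]
```

>>> jog_arm([
  [12,-0.2,-20,0,-0.01,-0.01,50],
  [12,-0.2,-20,0,0,0,50],
  [12,-0.2,-20,0,0,0,50],
  [6,-0.2,-12,0,0,0,50],
  [4,-0.1,-7,0,0,0,50],
  [3.5,0,-6,0,0,0,50],
  [0,0,0,0,0,0,50],
  [0,0,0,0,0,0,50],
  [0,0,0,0,0,0,50],
])

```text
time_s: 13.32
position: [632.9, 9.4, 108.5]
tcp_rot: [2.956, 0.343, 0.796]
contact_force: [0.8, -0.6, -4.4]
gripper_width: 61.7
finger_force: 34.9
```

```bash
cat > st.py <<'E'
from plan import *
s=arm.get_state(); print('rest frame TCP',((s['position']-Q[1])@Q[0]).round(1),'F',(s['contact_force']@Q[0]).round(1),'M',s['torque'].round(2),'tilt/turn deg',np.degrees((R.from_matrix(flip(Q[0])).inv()*R.from_rotvec(s['tcp_rot'])).as_rotvec()).round(2))
E
python3 st.py
```

```text
rest frame TCP [94.2 -1.2 31.8] F [-1.6 -0.2 -4.2] M [ 0.04  0.61 -0.  ] tilt/turn deg [-0.08  0.12 -0.01]
```

>>> jog_arm([
  [1.7,0.4,-3,0,0,0,50],
  [-0.2,1,0,0,0,0,50],
  [-1.7,-0.4,-1,0,0,0,50],
  [-1.7,-0.4,-1,0,0,0,50],
  [0,0,0,0,0,0,50],
  [0,0,0,0,0,0,50],
  [0,0,0,0,0,0,50],
])

```text
time_s: 13.9
position: [632.8, 9.2, 105.6]
tcp_rot: [2.953, 0.341, 0.802]
contact_force: [-1.1, -2.5, 6.8]
gripper_width: 62.2
finger_force: 34.9
```

```bash
python3 st.py
```

```text
rest frame TCP [92.6 -1.  29.3] F [ 1.8 -3.   6.4] M [ 0.    0.03 -0.21] tilt/turn deg [-0.22  0.36  0.03]
```

The handset is in light contact with the plate. I ease off a little and slide down to the lip.

>>> jog_arm([
  [-0.6,-0.1,1.0,0,0,0,50],
  [-1.7,-0.4,-1,0,0,0,50],
  [0,0,0,0,0,0,50],
  [-1.7,-0.4,-1,0,0,0,50],
  [0,0,0,0,0,0,50],
  [0,0,0,0,0,0,50],
])

```text
time_s: 14.4
position: [628.3, 9.0, 103.2]
tcp_rot: [2.955, 0.34, 0.801]
contact_force: [6.5, 1.9, -0.3]
gripper_width: 62.0
finger_force: 34.8
```

```bash
python3 st.py
```

```text
rest frame TCP [87.6 -0.1 29.5] F [ 5.7  0.6 -3.5] M [ 0.54 -0.77 -0.05] tilt/turn deg [-0.14  0.31  0.1 ]
```

>>> jog_arm([
  [-1.7,-0.4,-1,0,0,0,50],
  [0.3,0.1,-0.6,0,0,0,50],
  [0,0,0,0,0,0,50],
  [0,0,0,0,0,0,50],
])

```text
time_s: 14.73
position: [628.3, 8.7, 103.1]
tcp_rot: [2.954, 0.338, 0.806]
contact_force: [7.3, 3.5, 3.0]
gripper_width: 62.0
finger_force: 34.8
```

```bash
python3 st.py
```

```text
rest frame TCP [87.5 -0.3 29.4] F [ 8.4  1.6 -1.1] M [ 0.87 -1.21  0.05] tilt/turn deg [-0.2   0.5   0.14]
```

The handset is firmly against the lip: the force rises without motion. I release and retreat along the normal.

>>> jog_arm([
  [0,0,0,0,0,0,94],
  [0,0,0,0,0,0,94],
  [0,0,0,0,0,0,94],
  [0,0,0,0,0,0,94],
  [0,0,0,0,0,0,94],
  [0,0,0,0,0,0,94],
  [-5,-1,9,0,0,0,94],
  [-10,-2.5,17,0,0,0,94],
  [-15,-3.5,26,0,0,0,94],
  [-18,-4,32,0,0,0,94],
  [-18,-4,32,0,0,0,94],
  [-18,-4,32,0,0,0,94],
  [0,0,0,0,0,0,94],
  [0,0,0,0,0,0,94],
  [0,0,0,0,0,0,94],
])

```text
time_s: 15.98
position: [540.6, -10.2, 247.0]
tcp_rot: [2.959, 0.342, 0.792]
contact_force: [-0.2, 0.9, -0.2]
gripper_width: 94.1
finger_force: 0.0
```

```bash
python3 -c "
from plan import *
c=shot('wrist','w4'); d=shot('side','s4')
f=200/np.tan(np.radians(c['fovy'])/2)
im=cv2.imread('pics/w4.png'); im2=cv2.imread('pics/s4.png')
def fp(P):
    q=(np.atleast_2d(P)-c['position'])@Rm(c['attitude']);r=np.hypot(q[:,0],q[:,1]);t=np.arctan2(r,q[:,2])
    return np.c_[c['cx']+f*t*q[:,0]/r,c['cy']+f*t*q[:,1]/r]
P=W(Q,[[0,-31,34],[170,-31,34],[170,31,34],[0,31,34]])
P2=W(Q,[[-8,-55,0],[190,-55,0],[190,55,0],[-8,55,0]])
for X,col in((P,(0,0,255)),(P2,(0,200,0))):
  cv2.polylines(im,[fp(X).astype(int)],True,col,1); 
  cv2.polylines(im2,[((proj(d,X))).astype(int)],True,col,1)
o=np.zeros((600,640,3),np.uint8); o[:300,:400]=im[0:300,140:540]; o[300:,:400]=cv2.resize(im2[125:205,245:345],None,fx=4,fy=4)[:300]
cv2.imwrite('pics/m4.png',o)"
```

```text
(no output)
```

View pics/m4.png

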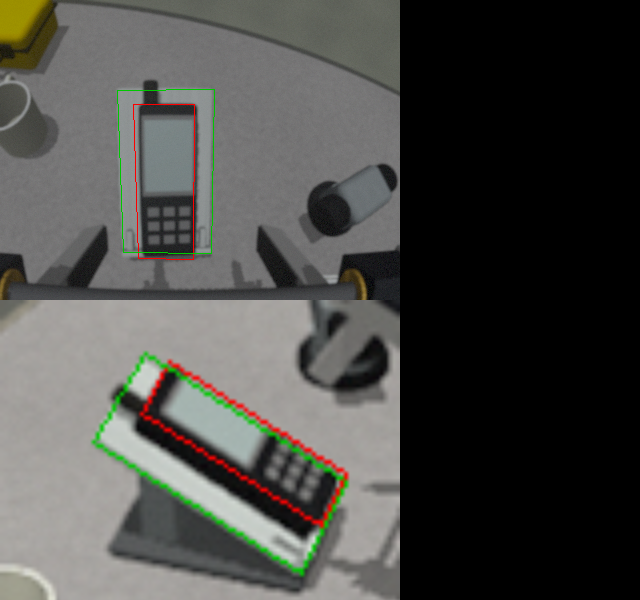

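The handset lies screen up, antenna uppermost, flat between the guides, about 3 mm right of the middle line. I check the head position numerically against the plate's top edge before handing in.

```bash
python3 -c "
from plan import *
c=load('w4'); g=cv2.cvtColor(cv2.imread('pics/w4.png'),cv2.COLOR_BGR2GRAY).astype(int)
print(g[82:118,322:332].mean(1).round().tolist()); print('foot',g[240:266,300:318].mean(1).round().tolist())
print('row v=150 u 250..350',g[150,252:262].tolist(),g[150,274:286].tolist(),g[150,332:358].tolist())
def rp(u,v,h):
    d=Q[0].T@ray(c,u,v,True); o=Q[0].T@(np.array(c['position'])-Q[1]); return (o+d*(h-o[2])/d[2]).round(1)
for v in (86,88,90): print('plate top',v,rp(325,v,0))
for v in (102,104,106): print('head',v,rp(320,v,34))
for v in (250,253,256): print('foot',v,rp(310,v,34),rp(310,v,14))
"
```

```text
[118.0, 118.0, 118.0, 119.0, 121.0, 127.0, 136.0, 143.0, 145.0, 146.0, 146.0, 146.0, 145.0, 145.0, 145.0, 146.0, 146.0, 146.0, 146.0, 143.0, 135.0, 108.0, 73.0, 48.0, 42.0, 42.0, 41.0, 42.0, 43.0, 41.0, 43.0, 45.0, 59.0, 80.0, 93.0, 99.0]
foot [72.0, 73.0, 68.0, 60.0, 46.0, 37.0, 35.0, 34.0, 34.0, 35.0, 35.0, 33.0, 33.0, 34.0, 38.0, 52.0, 68.0, 77.0, 81.0, 82.0, 88.0, 97.0, 106.0, 109.0, 109.0, 110.0]
row v=150 u 250..350 [117, 118, 119, 117, 117, 121, 134, 142, 148, 148] [145, 146, 144, 141, 124, 84, 58, 69, 87, 101, 113, 122] [117, 104, 93, 72, 71, 83, 108, 132, 142, 146, 147, 148, 145, 145, 145, 146, 145, 143, 134, 120, 114, 115, 118, 121, 122, 119]
plate top 86 [193.1 -21.9   0. ]
plate top 88 [190.8 -21.9   0. ]
plate top 90 [188.4 -21.9   0. ]
head 102 [172.  -16.4  34. ]
head 104 [170.  -16.4  34. ]
head 106 [167.9 -16.4  34. ]
foot 250 [11.3 -4.9 34. ] [ 2.8 -4.1 14. ]
foot 253 [ 7.6 -4.9 34. ] [-1.2 -4.1 14. ]
foot 256 [ 3.9 -4.8 34. ] [-5.1 -4.  14. ]
```

```bash
python3 -c "
from workcell import arm
print(arm.hand_in())"
```

```text
the job is handed in; nothing more can be done
None
```

I've handed the job in: the battery is in the parts tray, and the handset lies on the rest screen up, antenna end uppermost, foot against the lip and about 3–4 mm off the middle line. The mug and the optical level were left alone, and it took about 16 s of the 51 s; no verdict was returned.

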